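# Bring the smoke alarm round to the front and test it

## Task

Push the display turntable round by its rim until the smoke alarm stands at the front, in line with the fixed metal tongue that sticks out from under the turntable, and let it come to rest there. Then press the alarm's test button fully down for a moment and let it spring back up. Do not turn the table by pushing on the alarm, and leave the loose goods on the turntable and on the bench standing where they are: nothing is to be picked up.

Things in the scene. Friction and masses are not known exactly. Their poses are not given: they have to be found in the camera images.
- stand: fixed dark round foot of the turntable, 180 mm across, 26 mm high; origin on the bench, on the vertical turning axis, z up. A flat steel tongue 30 mm wide with a pointed end sticks out along the stand's own -x, top 22 mm above the bench, tip 190 mm from the axis (the last 55 mm show beyond the platter). This -x is the front; it points roughly towards the robot.
- platter: white round turntable platter, 270 mm across, top face 42 mm above the bench, underside 30 mm. Origin on the turning axis at bench height, z up. Turns both ways about z, more than a full turn, with about 1 N of friction at the rim; stops at once when not pushed. The alarm sits towards its own -x: it is exactly at the front when the platter's x axis points as the stand's x axis does.
- post (a point): middle (58 mm above the bench) of one of six equal upright round steel finger posts on the platter by its rim, 12 mm thick, 32 mm high, tops 74 mm above the bench. They stand 122 mm from the axis at 30 (this one), 90, 150, 210, 270 and 330 degrees about z, counterclockwise from the platter's x axis, and turn with it.
- alarm_center (a point): centre of the mustard plastic smoke alarm, a round drum 76 mm across and 32 mm high lying flat, fixed on the platter 62 mm from the turning axis (its top face is 74 mm above the bench); this point is 16 mm above the platter
- button_top (a point): centre of the top face of the alarm's round grey test button, 24 mm across, in the middle of the alarm's upper face; it stands 8 mm proud (82 mm above the bench) and is pressed straight down
- test_button (a joint): travel of the test button, m: 0 up, 0.005 fully down; spring, about 5 N when fully down, returns by itself
- cell_center (a point): centre (22 mm above its underside) of the nine-volt cell, a loose upright block 17 x 26 x 47 mm standing on the platter
- socket_center (a point): centre (18 mm above its underside) of the white ceramic bulb socket, a loose stepped round cup, 44 mm across at the foot and 36 mm high, standing on the platter
- dcell_center (a point): centre (29 mm above its underside) of the large round cell, a loose upright cylinder 33 mm across and 61 mm high, standing on the platter
- spot0 (a point): a display place on the platter's top face, 64 mm from the axis at 0 degrees about z from the platter's x axis (turns with the platter); one of the three loose goods stands here, up to about 7 mm off
- spot1 (a point): a display place on the platter's top face, 64 mm from the axis at 80 degrees about z from the platter's x axis (turns with the platter); one of the three loose goods stands here, up to about 7 mm off
- spot2 (a point): a display place on the platter's top face, 64 mm from the axis at -80 degrees about z from the platter's x axis (turns with the platter); one of the three loose goods stands here, up to about 7 mm off
- screwdriver_grip (a point): the handle of a small screwdriver, 160 mm long, lying loose on the bench; leave alone
- carton_center (a point): centre of a loose cardboard bulb carton 62 x 62 x 110 mm standing on the bench; leave alone
- lantern_center (a point): centre of a loose square lantern battery 66 x 66 mm, 109 mm high, standing on the bench; leave alone
Not all that is in view belongs to the job. What is meant by the part that bears cell_center is not pink, purple or red, and is the smaller of those in its own colour.

How it is judged:
By the outcome, as a careful person would: the job done as asked, in the order asked, and still so for the second after the job is handed in, with the robot touching nothing.
It also fails if it takes over 48 s, if anything falls off the work surface, if the arm or the gripper's body presses on something with over 40 N, if the wrist force passes 120 N, or if a joint passes its speed limit or range.

## Robot

A 6-joint arm with a two-finger parallel gripper is mounted at the origin on the work surface. World frame = base frame: x ahead of the robot, y to its left, z up, the work surface at z = 0. Lengths are in mm, angles in degrees, forces in N, time in s.
With the tool pointing down it reaches from about 300 to 850 mm from the base axis. Payload 4.2 kg.
Tool frame: the origin (TCP) lies between the finger pads; the fingertips stand 14 mm ahead of it and the grasp point (between the pads) lies 5 mm behind it (env.finger_overhang is the distance from the TCP to the fingertips, in mm); z points along the fingers, y is the line along which they close (so a half turn about z gives the same grasp; the last joint's range is limited). The gripper opens to 91 mm and grips with 3 to 60 N. Pads are 32 mm wide; open, the fingers measure 118 mm over their backs; the gripper's body (76 mm by 178 mm) begins 60 mm behind the grasp point.
Start: joints at [69.5, 18.312, 89.639, -0, 72.044, -1.146], TCP at [190.564, 542.519, 227.976] pointing down, gripper open.
Joint ranges: [-177.97, 177.97], [-48.28, 115.42], [12.27, 149.76], [-77.06, 257.06], [2.81, 150.46], [-146.56, 146.56]. Speed limits (degrees/s): [147.25, 147.25, 180, 180, 180, 180].

## Interface

Orientations are given as [roll, pitch, yaw] about the fixed x, y, z axes, in that order (R = Rz(yaw) Ry(pitch) Rx(roll)).
In Python, from workcell import status, cams, env, finder gives the robot as it stands.
- The arm moves only by the tool apply_moves, never from a script. Its argument "increments" is a list of rows, each a list of 7 numbers: the opening, from -1 (shut) to 1 (fully open), then the shift along the world's x, y, z in m, then the turn, a rotation vector about the world's x, y, z in degrees. In form: [[gripper, x, y, z, ax, ay, az], ...]. A call has 1 to 5 rows; each row shifts and turns the commanded pose from where the row before left it; what a row does not reach is not made up. A row lasts 1/12 s, in which the tool goes at most 41.7 mm and 7.16 degrees, less where a joint would pass 70% of its speed; a pose out of reach is approached as far as the arm can. A call with a gripper value outside its range is refused whole. The fingers move at their own pace and stop on an object; "newtons" is the grip in N (left out, the last holds). Time passes only in rows, so rows that do not move let the fingers close. It gives the time, the measured TCP pose, the force, the opening and the grip force at its end, in the units of the state.
- status.state(): the state, without advancing time (a new reading comes with each control period).
- cams.grab_frame(name): name is "scene" or "top"; returns a dict with "color" (400x640x3 uint8, red, green, blue), "intrinsics" (3x3 intrinsics, pixels), "R" (3x3) and "t" (3): a world point X has camera coordinates R X + t. Camera axes: x right, y down, z forward; pixel columns grow to the right and rows downward; lengths in mm; the calibration is good to about 2 mm. A picture is of the moment at which its call begins. There is no depth.
- env.job_done(): hands the job in; it is judged then, once.
Trained networks look in the newest picture that a camera, given by its name, has taken for a name from the list of things; names that differ only in an ending like _2 or _b are one class to them, and where a whole thing is asked for, a point or a joint stands for the part that bears it (a point fixed in the world has none). Each returns a list of dicts, best first, with "score" (0 to 1); they miss things now and then, are a little off and sometimes report something else, mostly with a low value. They report only what shows in the picture. A call takes as long as a camera call. They do not tell look-alikes from the thing itself.
- finder.boxes_of(query, camera): "rect" ([left, top, width, height] in pixels, round what is visible of it).
- finder.trace(query, camera): "pixels" (400x640 bool, what is visible of it) and "rect" ([left, top, width, height] in pixels, round what is visible of it).
The state is a dict: "time_s": time; "qpos": joint angles; "qvel": joint speeds; "effort": joint torques, N m; "ee_pos": TCP position; "ee_rot": TCP orientation; "force": force on the tool from outside, world axes, zero at the start; "torque": the same for the moment, N m; "gripper_width": finger opening in mm; "gripper_force": force on a finger pad.
Only numpy, scipy, OpenCV 4.12 (cv2) and the standard library are available. Lean on these libraries where they do the work, as an engineer would, in place of code of your own. Each camera call takes 0.05 s, during which the arm holds its last target. There are 200 camera calls.

## Working session

There is one attempt and no reset: what is moved stays moved. The work goes in short steps, Python scripts to look and compute and a tool call to move; the robot and the scene stay as the last step left them, time stands still between calls to the robot, and variables do not carry over. Pictures are saved under pics/ and viewed, at most 10 in all, crops included, and the job is handed in when it is done.

Besides the shell and the picture viewer there is one more tool, called by a JSON object that holds its "fn" and its "kwargs". apply_moves: Moves the arm, as the interface text tells. Its arguments: {"type":"object","properties":{"increments":{"type":"array","items":{"type":"array","items":{"type":"number"}}},"newtons":{"type":"number"}},"required":["increments"]}

```bash
mkdir -p pics; cat > h.py <<'E'
import numpy as np, cv2
from workcell import status, cams, env, finder
def ray(f,u,v,z):
    K=np.array(f["intrinsics"]);R=np.array(f["R"]);t=np.array(f["t"])
    d=R.T@np.linalg.inv(K)@np.array([u,v,1.]);c=-R.T@t
    return (c+d*(z-c[2])/d[2])
def proj(f,X):
    K=np.array(f["intrinsics"]);p=K@(np.array(f["R"])@np.array(X,float)+np.array(f["t"]));return p[:2]/p[2]
E
python3 - <<'E'
from h import *
for c in("top","scene"):
    f=cams.grab_frame(c);cv2.imwrite(f"pics/{c}0.png",f["color"][:,:,::-1])
    print(c,-np.array(f["R"]).T@np.array(f["t"]))
    for q,z in(("stand",13),("platter",42),("alarm_center",74),("button_top",82),("post",74),("cell_center",64),("socket_center",60),("dcell_center",72),("carton_center",110),("lantern_center",109),("screwdriver_grip",10)):
        for b in finder.boxes_of(q,c)[:6]:
            if b["score"]<.3: continue
            l,t,w,h=b["rect"];print(q,round(b["score"],2),[round(x) for x in b["rect"]],ray(f,l+w/2,t+h/2,z).round()[:2])
E
```

```text
top [ 532.21115241  -10.94145248 1240.57880618]
stand 0.75 [332, 270, 15, 18] [381. -38.]
platter 0.63 [284, 173, 96, 97] [541. -18.]
alarm_center 0.57 [282, 172, 101, 98] [541. -18.]
post 0.57 [282, 168, 101, 100] [551. -19.]
cell_center 0.54 [274, 130, 8, 12] [775. 129.]
cell_center 0.53 [303, 130, 4, 13] [774.  55.]
cell_center 0.46 [239, 173, 8, 10] [661. 225.]
cell_center 0.44 [238, 221, 20, 16] [522. 212.]
socket_center 0.46 [322, 235, 14, 17] [481.  -8.]
dcell_center 0.68 [301, 213, 15, 13] [548.  47.]
carton_center 0.75 [156, 241, 39, 26] [459. 388.]
lantern_center 0.91 [149, 177, 36, 28] [623. 416.]
screwdriver_grip 0.63 [442, 206, 24, 54] [ 508. -362.]
scene [1275.90437281  809.6150446   892.63892333]
stand 0.63 [353, 181, 7, 13] [371. -36.]
platter 0.68 [271, 170, 92, 69] [544. -20.]
alarm_center 0.78 [270, 175, 95, 68] [587.  29.]
post 0.77 [270, 170, 93, 71] [577.  17.]
cell_center 0.65 [275, 266, 17, 28] [808. 165.]
cell_center 0.62 [270, 171, 95, 71] [570.   9.]
cell_center 0.59 [297, 199, 9, 16] [606. -15.]
cell_center 0.57 [378, 233, 13, 26] [546. 237.]
cell_center 0.51 [336, 272, 13, 21] [710. 259.]
cell_center 0.47 [261, 254, 12, 16] [802.  96.]
socket_center 0.54 [332, 188, 15, 17] [489.  10.]
dcell_center 0.53 [324, 196, 17, 26] [552.  50.]
carton_center 0.62 [275, 172, 89, 68] [604.  58.]
lantern_center 0.79 [405, 287, 45, 55] [668. 465.]
lantern_center 0.56 [333, 187, 12, 18] [535.  54.]
screwdriver_grip 0.62 [238, 152, 44, 13] [ 500. -358.]
```

View pics/top0.png

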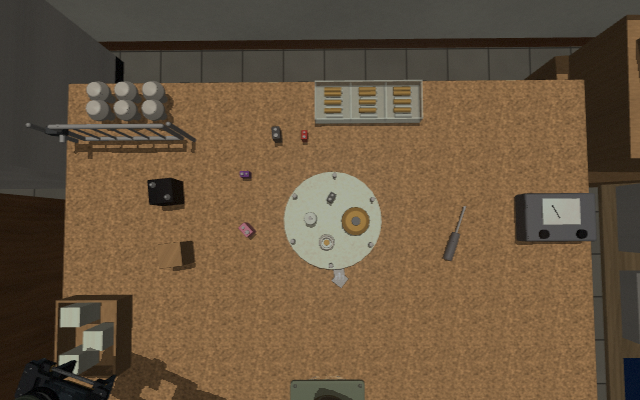

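View pics/scene0.png

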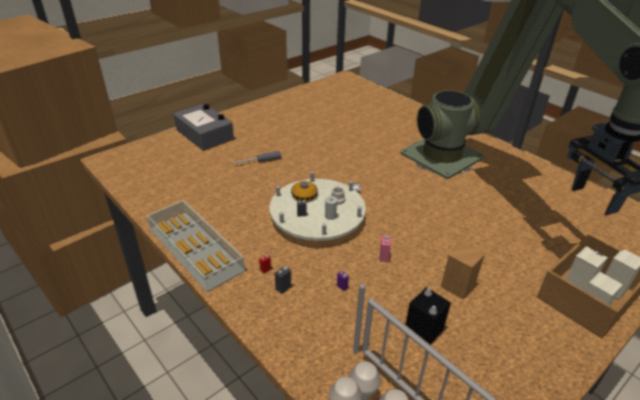

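Top view: platter centre near pixel (332,221), the tongue at (340,280), the alarm at (355,221). The alarm is to the robot's right and needs about 83° clockwise. Now a precise measurement.

```bash
cat >> h.py <<'E'
def comp(m,near):
    n,l,s,c=cv2.connectedComponentsWithStats(m.astype(np.uint8))
    i=1+np.argmin([np.hypot(*(c[k]-near))-0.05*s[k,4] for k in range(1,n)]);return l==i
def measure(name,save=None):
    f=cams.grab_frame(name);im=f["color"];hsv=cv2.cvtColor(im,cv2.COLOR_RGB2HSV).astype(int)
    H,S,V=hsv[...,0],hsv[...,1],hsv[...,2]
    pt=proj(f,[541,-18,42])
    yy,xx=np.mgrid[:400,:640];roi=np.hypot(xx-pt[0],yy-pt[1])<75
    w=comp((S<60)&(V>130)&roi,pt)
    ct,_=cv2.findContours(w.astype(np.uint8),cv2.RETR_EXTERNAL,cv2.CHAIN_APPROX_NONE)
    P=np.array([ray(f,*p[0],42)[:2] for p in max(ct,key=len)])
    c=P.mean(0)
    from scipy.optimize import least_squares
    s=least_squares(lambda q:np.hypot(P[:,0]-q[0],P[:,1]-q[1])-133.5,c,loss="soft_l1",f_scale=1.5).x
    mu=(S>140)&(H>10)&(H<28)&(V>90)&roi&(np.hypot(xx-pt[0],yy-pt[1])<45)
    hull=cv2.convexHull(np.argwhere(comp(mu,pt))[:,::-1].astype(np.int32))
    (u,v),ax,_=cv2.fitEllipse(hull)
    a=ray(f,u,v,70)[:2]
    print(name,"axis",s.round(1),"resid",np.abs(np.hypot(*(P-s).T)-133.5).mean().round(2),"alarm",a.round(1),"r",np.hypot(*(a-s)).round(1),"ang",np.degrees(np.arctan2(*(a-s)[::-1])).round(1),"px",ax)
    tg=ray(f,u,v,74)
    if save:
        x,y=map(int,pt);cv2.imwrite(save,cv2.resize(im[y-65:y+75,x-75:x+75,::-1],None,fx=5,fy=4.2 if 0 else 4.25,interpolation=cv2.INTER_CUBIC));print("crop origin",x-75,y-65)
    return f,s,a
E
python3 - <<'E'
from h import *
for c in("top","scene"):
    f,s,a=measure(c,"pics/c_%s.png"%c)
    t=finder.trace("stand",c)
    if t:
        m=t[0]["pixels"];yy,xx=np.nonzero(m)
        P=np.array([ray(f,u,v,22)[:2] for u,v in zip(xx,yy)]);m_=P.mean(0)
        d=np.hypot(*(P-s).T);print("tongue",t[0]["score"],len(P),m_.round(1),np.degrees(np.arctan2(*(m_-s)[::-1])).round(1),d.min().round(),d.max().round(),P[d.argmax()].round())
E
```

```text
top axis [544.7 -17.2] resid 4.3 alarm [542.4 -78.4] r 61.2 ang -92.2 px (26.096582412719727, 26.914094924926758)
crop origin 257 156
tongue 0.51 182 [386.9 -36.4] -173.1 136.0 184.0 [362. -40.]
scene axis [549.1 -11.3] resid 19.35 alarm [515.3 -47. ] r 49.2 ang -133.4 px (56.73618698120117, 76.83158874511719)
crop origin 243 139
tongue 0.74 24 [ 494.9 -138.2] -113.2 127.0 148.0 [ 492. -148.]
```

View pics/c_top.png

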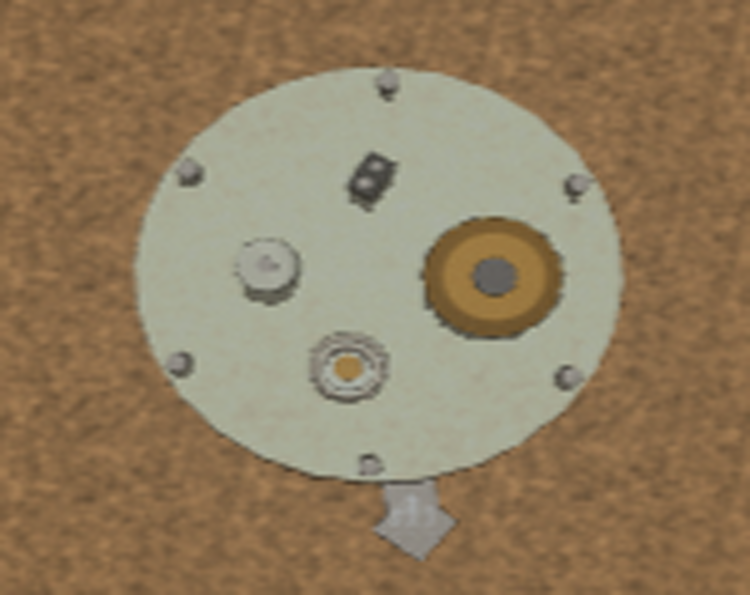

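The crop shows six posts, the alarm's button at crop (494,276), and the tongue's neck at (410,485) with its tip at (420,557). Next I'll refine the pose from the rim extents and posts.

```bash
python3 - <<'E'
from h import *
f=cams.grab_frame("top")
g=lambda u,v,z:ray(f,257+(u-2)/5,156+(v-2)/4.25,z)[:2]
c=(g(135,270,42)+g(622,270,42))/2; c2=(g(378,66,42)+g(378,481,42))/2
print("rim",c,c2, g(135,270,42)-g(622,270,42), g(378,66,42)-g(378,481,42))
P=np.array([g(*p,74) for p in((388,79),(577,182),(568,374),(369,462),(180,362),(190,170))])
m=P.mean(0);print("posts mean",m,np.hypot(*(P-m).T).round(1),np.degrees(np.arctan2(*(P-m).T[::-1])).round(1))
b=g(494,276,82);print("button",b,b-m,np.degrees(np.arctan2(*(b-m)[::-1])))
for q in((420,557),(410,485),(414,518)):
    t=g(*q,22);print("tongue",t,np.hypot(*(t-m)),np.degrees(np.arctan2(*(t-m)[::-1])))
print(status.state()["ee_rot"])
E
```

```text
rim [547.48334314 -17.46012765] [546.08845009 -17.26951266] [  1.73918768 268.19342961] [268.59019093  -1.89874113]
posts mean [546.49091585 -17.42669997] [121.8 120.5 120.  119.8 120.7 119.8] [  -2.8  -62.6 -123.   177.1  117.9   57.4]
button [542.82223464 -78.75907671] [ -3.66868121 -61.33237675] -93.42314775844615
tongue [360.40636478 -39.36601799] 187.37340745202565 -173.27588434923445
tongue [407.0837118  -34.18726713] 140.41112901335862 -173.14438222879224
tongue [385.66559571 -36.23973133] 161.92193720033336 -173.3279745524061
[1.79991354e+02 7.28449487e-04 1.60646697e+02]
```

{"fn": "apply_moves", "kwargs": {"increments": [[-1,0.018,-0.0314,0,0,0,-1.77],[-1,0.018,-0.0314,0,0,0,-1.77],[-1,0.018,-0.0314,0,0,0,-1.77],[-1,0.018,-0.0314,0,0,0,-1.77],[-1,0.018,-0.0314,0,0,0,-1.77]], "newtons": 20}}

```text
time_s: 1.87
ee_pos: [281.0, 384.1, 228.0]
ee_rot: [180.0, 0.0, 151.8]
force: [0.2, 0.0, -0.5]
gripper_width: 61.0
gripper_force: 0.0
```

{"fn": "apply_moves", "kwargs": {"increments": [[-1,0.018,-0.0314,0,0,0,-1.77],[-1,0.018,-0.0314,0,0,0,-1.77],[-1,0.018,-0.0314,0,0,0,-1.77],[-1,0.018,-0.0314,0,0,0,-1.77],[-1,0.018,-0.0314,0,0,0,-1.77]]}}

```text
time_s: 2.28
ee_pos: [371.1, 226.9, 228.3]
ee_rot: [180.0, 0.0, 142.9]
force: [1.3, -0.7, -0.1]
gripper_width: 27.4
gripper_force: 0.0
```

{"fn": "apply_moves", "kwargs": {"increments": [[-1,0.018,-0.0314,0,0,0,-1.77],[-1,0.018,-0.0314,0,0,0,-1.77],[-1,0.018,-0.0314,-0.016,0,0,-1.77],[-1,0.018,-0.0314,-0.016,0,0,-1.77],[-1,0.018,-0.0314,-0.016,0,0,-1.77]]}}

```text
time_s: 2.7
ee_pos: [461.4, 69.8, 179.9]
ee_rot: [179.9, 0.1, 134.0]
force: [0.4, 0.1, -0.5]
gripper_width: 0.8
gripper_force: 0.0
```

{"fn": "apply_moves", "kwargs": {"increments": [[-1,0,0,-0.03,0,0,0],[-1,0,0,-0.03,0,0,0],[-1,0,0,-0.028,0,0,0],[-1,0,0,-0.018,0,0,0],[-1,0,0,-0.01,0,0,0]]}}

```text
time_s: 3.12
ee_pos: [459.1, 71.1, 61.7]
ee_rot: [-179.8, -0.1, 134.1]
force: [0.3, 0.8, -0.2]
gripper_width: 0.4
gripper_force: 0.0
```

```bash
python3 - <<'E'
from h import *
f=cams.grab_frame("scene");cv2.imwrite("pics/s1.png",cv2.resize(f["color"][130:280,230:430,::-1],None,fx=4,fy=4,interpolation=cv2.INTER_CUBIC))
print(status.state()["ee_pos"],status.state()["force"],status.state()["qpos"])
# arc table
for k,b in enumerate(np.arange(134,44,-3.)):
    p=np.array([546.3,-17.4])+124*np.array([np.cos(np.radians(b)),np.sin(np.radians(b))]);
    if k: print(b,p.round(1),((p-o)/1000).round(4))
    o=p
E
```

```text
[458.55021722  71.1225235   60.92773136] [-0.35372404 -0.45966253 -1.34628526] [ 7.39381259e+00  1.90962419e+01  1.16793973e+02  5.34281835e-03
  4.44435573e+01 -3.66877506e+01]
131.0 [464.9  76.2] [0.0048 0.0044]
128.0 [470.   80.3] [0.005  0.0041]
125.0 [475.2  84.2] [0.0052 0.0039]
122.0 [480.6  87.8] [0.0054 0.0036]
119.0 [486.2  91.1] [0.0056 0.0033]
116.0 [491.9  94.1] [0.0058 0.003 ]
113.0 [497.8  96.7] [0.0059 0.0027]
110.0 [503.9  99.1] [0.006  0.0024]
107.0 [510.  101.2] [0.0062 0.0021]
104.0 [516.3 102.9] [0.0063 0.0017]
101.0 [522.6 104.3] [0.0063 0.0014]
98.0 [529.  105.4] [0.0064 0.0011]
95.0 [535.5 106.1] [0.0065 0.0007]
92.0 [542.  106.5] [0.0065 0.0004]
89.0 [548.5 106.6] [0.0065 0.0001]
86.0 [554.9 106.3] [ 0.0065 -0.0003]
83.0 [561.4 105.7] [ 0.0065 -0.0006]
80.0 [567.8 104.7] [ 0.0064 -0.001 ]
77.0 [574.2 103.4] [ 0.0064 -0.0013]
74.0 [580.5 101.8] [ 0.0063 -0.0016]
71.0 [586.7  99.8] [ 0.0062 -0.002 ]
68.0 [592.8  97.6] [ 0.0061 -0.0023]
65.0 [598.7  95. ] [ 0.006  -0.0026]
62.0 [604.5  92.1] [ 0.0058 -0.0029]
59.0 [610.2  88.9] [ 0.0057 -0.0032]
56.0 [615.6  85.4] [ 0.0055 -0.0035]
53.0 [620.9  81.6] [ 0.0053 -0.0038]
50.0 [626.   77.6] [ 0.0051 -0.004 ]
47.0 [630.9  73.3] [ 0.0049 -0.0043]
```

View pics/s1.png

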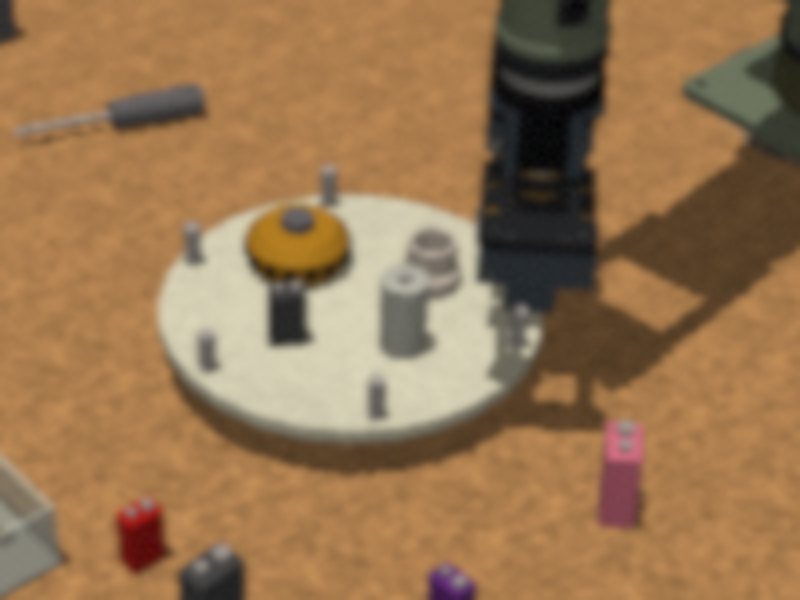

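The fingers stand just behind the post at crop (518,315), above the platter and clear of the goods. I'll push it along the arc.

{"fn": "apply_moves", "kwargs": {"increments": [[-1,0.0028,0.0022,0.003,0,0,-1.5],[-1,0.0025,0.0022,0,0,0,-1.5],[-1,0.005,0.0041,0,0,0,-3],[-1,0.0052,0.0039,0,0,0,-3],[-1,0.0054,0.0036,0,0,0,-3]]}}

```text
time_s: 3.58
ee_pos: [481.6, 87.5, 67.6]
ee_rot: [-180.0, 0.0, 122.0]
force: [-1.1, -1.5, -0.7]
gripper_width: 0.3
gripper_force: 0.6
```

{"fn": "apply_moves", "kwargs": {"increments": [[-1,0.0056,0.0033,0,0,0,-3],[-1,0.0058,0.003,0,0,0,-3],[-1,0.0059,0.0027,0,0,0,-3],[-1,0.006,0.0024,0,0,0,-3],[-1,0.0062,0.0021,0,0,0,-3]]}}

```text
time_s: 4.0
ee_pos: [511.1, 100.9, 67.6]
ee_rot: [-180.0, 0.0, 107.0]
force: [-1.1, -1.5, 1.2]
gripper_width: 0.3
gripper_force: 0.7
```

```bash
python3 - <<'E'
from h import *
f,s,a=measure("top","pics/c2.png")
p=np.array(status.state()["ee_pos"][:2])-[546.3,-17.4];print(status.state()["ee_pos"],np.hypot(*p),np.degrees(np.arctan2(p[1],p[0])))
a=a-[546.3,-17.4];print(np.degrees(np.arctan2(a[1],a[0])))
E
```

```text
top axis [545.  -18.3] resid 11.23 alarm [523.7 -74.4] r 60.0 ang -110.9 px (26.00513458251953, 26.851520538330078)
crop origin 257 156
[512.85595982 101.46415825  67.74494057] 123.47952032504335 105.71466607651777
-111.66920437144014
```

View pics/c2.png

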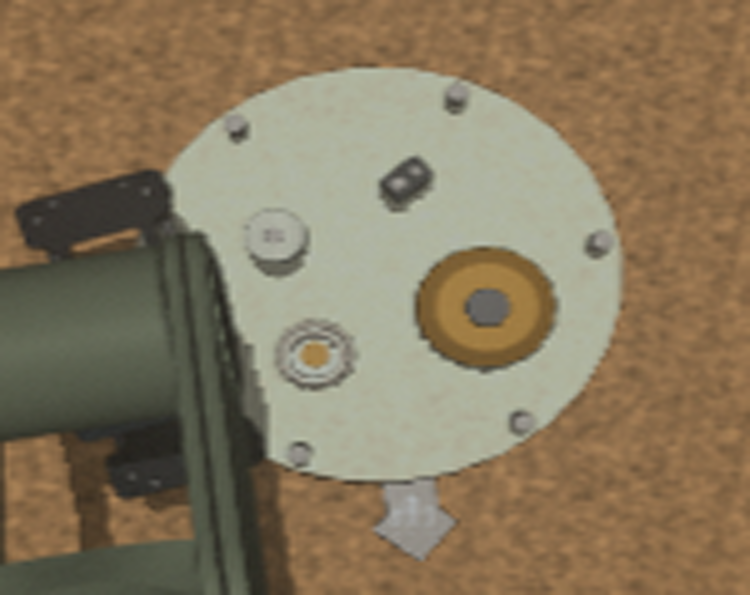

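The turning works: the alarm is now at about -111° and the goods are still in place. I'll keep pushing.

{"fn": "apply_moves", "kwargs": {"increments": [[-1,0.0063,0.0017,0,0,0,-3],[-1,0.0063,0.0014,0,0,0,-3],[-1,0.0064,0.0011,0,0,0,-3],[-1,0.0065,0.0007,0,0,0,-3],[-1,0.0065,0.0004,0,0,0,-3]]}}

```text
time_s: 4.47
ee_pos: [542.7, 106.2, 67.4]
ee_rot: [-180.0, 0.0, 92.0]
force: [-0.9, -1.6, 0.9]
gripper_width: 0.0
gripper_force: 0.7
```

{"fn": "apply_moves", "kwargs": {"increments": [[-1,0.0065,0.0001,0,0,0,-3],[-1,0.0065,-0.0003,0,0,0,-3],[-1,0.0065,-0.0006,0,0,0,-3],[-1,0.0064,-0.001,0,0,0,-3],[-1,0.0064,-0.0013,0,0,0,-3]]}}

```text
time_s: 4.88
ee_pos: [574.9, 103.1, 67.4]
ee_rot: [-179.9, 0.0, 77.0]
force: [-1.5, -0.9, -0.1]
gripper_width: 0.3
gripper_force: 0.7
```

{"fn": "apply_moves", "kwargs": {"increments": [[-1,0.0063,-0.0016,0,0,0,-3],[-1,0.0062,-0.002,0,0,0,-3],[-1,0.0061,-0.0023,0,0,0,-3],[-1,0.006,-0.0026,0,0,0,-3],[-1,0.0058,-0.0029,0,0,0,-3]]}}

```text
time_s: 5.3
ee_pos: [605.3, 91.7, 67.4]
ee_rot: [-179.9, 0.0, 62.0]
force: [-1.6, 0.1, 0.2]
gripper_width: 0.4
gripper_force: 0.7
```

{"fn": "apply_moves", "kwargs": {"increments": [[-1,0.0057,-0.0032,0,0,0,-3],[-1,0.0055,-0.0035,0,0,0,-3],[-1,0.0053,-0.0038,0,0,0,-3],[-1,0.0026,-0.002,0,0,0,-1.5],[-1,0,0,0,0,0,0]]}}

```text
time_s: 5.72
ee_pos: [625.4, 79.0, 67.4]
ee_rot: [179.9, -0.0, 51.6]
force: [0.1, -0.1, 0.1]
gripper_width: 0.2
gripper_force: 0.0
```

```bash
python3 - <<'E'
from h import *
f,s,a=measure("top","pics/c3.png")
p=np.array(status.state()["ee_pos"][:2])-[546.3,-17.4];print(status.state()["ee_pos"],np.hypot(*p),np.degrees(np.arctan2(p[1],p[0])))
a=a-[546.3,-17.4];print(a,np.degrees(np.arctan2(a[1],a[0])))
E
```

```text
top axis [544.2 -18. ] resid 21.87 alarm [485.4 -30.2] r 60.0 ang -168.3 px (26.155603408813477, 27.070690155029297)
crop origin 257 156
[625.09278501  79.24397704  67.314102  ] 124.69306824007846 50.81001280913055
[-60.92239084 -12.84431041] -168.09464311608025
```

View pics/c3.png

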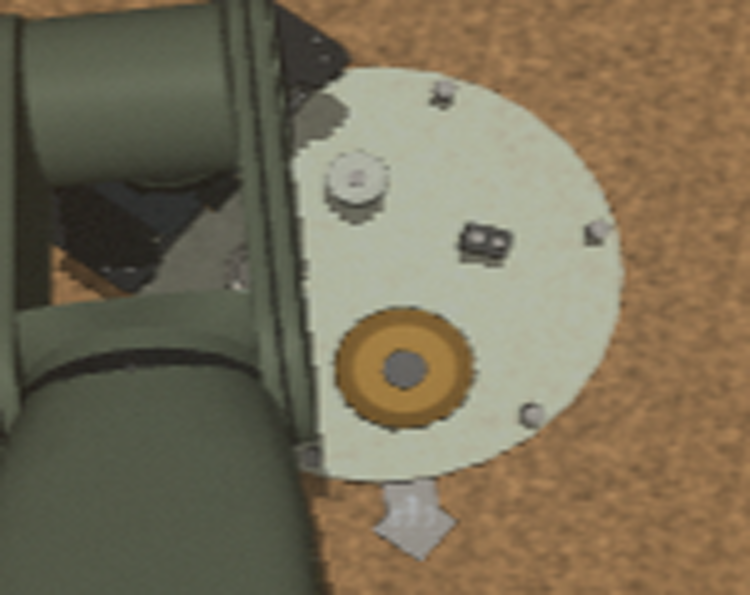

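The alarm is at crop (405,369) and about 5° short of the tongue. The goods are standing. I'll get the exact angle from the three visible posts at (443,92), (600,230) and (532,413).

```bash
python3 - <<'E'
from h import *
f=cams.grab_frame("top")
g=lambda u,v,z:ray(f,257+(u-2)/5,156+(v-2)/4.25,z)[:2]-[546.4,-17.4]
an=lambda p:np.degrees(np.arctan2(p[1],p[0])).round(1)
for p in((443,91),(600,228),(532,412)):
    q=g(*p,74);print(np.hypot(*q),an(q),(an(q)-3)%60)
b=g(405,369,82);print(b,an(b))
E
```

```text
119.25720395990312 -17.3 39.7
121.86004226635289 -77.5 39.5
120.40919239435748 -137.6 39.400000000000006
[-61.26849609 -13.55881398] -167.5
```

{"fn": "apply_moves", "kwargs": {"increments": [[-1,0.0026,-0.0022,0,0,0,-1.6],[-1,0.0026,-0.0022,0,0,0,-1.6],[-1,0.0023,-0.002,0,0,0,-1.4],[-1,0.0017,-0.0016,0,0,0,-1.1],[-1,0,0,0,0,0,0]]}}

```text
time_s: 6.23
ee_pos: [634.6, 70.9, 67.0]
ee_rot: [180.0, -0.0, 45.8]
force: [0.5, 0.0, 0.0]
gripper_width: 0.4
gripper_force: 0.0
```

```bash
cat >> h.py <<'E'
def posts(hint):
    """platter alarm angle from visible posts, by matching model edges: template = post darkness vs white at z 74"""
    f=cams.grab_frame("top");g=cv2.cvtColor(f["color"],cv2.COLOR_RGB2GRAY);out=[]
    for k in(30,90,150,210,270,330):
        a=np.radians(hint+180+k);X=[546.4+121*np.cos(a),-17.4+121*np.sin(a),74]
        u,v=proj(f,X);u0,v0=int(round(u)),int(round(v));w=cv2.resize(g[v0-6:v0+7,u0-6:u0+7],None,fx=1,fy=1).astype(float)
        out.append((k,round(u,1),round(v,1)))
    return f,out
E
python3 - <<'E'
from h import *
f,s,a=measure("top","pics/c4.png")
a=a-[546.3,-17.4];print(a,np.degrees(np.arctan2(a[1],a[0])),status.state()["ee_pos"],status.state()["force"])
E
```

```text
top axis [545.5 -16.9] resid 29.8 alarm [484.4 -24.6] r 61.6 ang -172.9 px (26.026302337646484, 27.204627990722656)
crop origin 257 156
[-61.89177076  -7.15108733] -173.4091671484323 [634.47400851  71.01498272  66.97860877] [0.2311235  0.84254366 0.23229792]
```

View pics/c4.png

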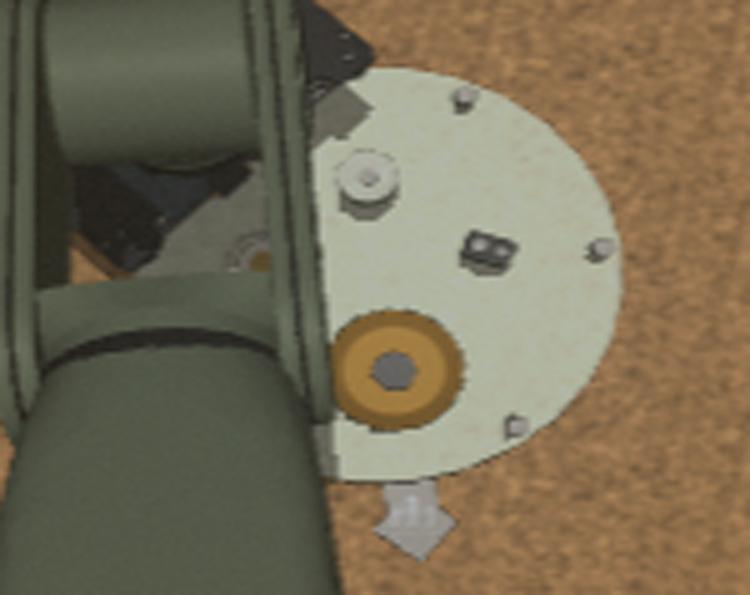

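The alarm is at crop (395,370) and nearly aligned. I'll back off, lift clear and measure without occlusion.

{"fn": "apply_moves", "kwargs": {"increments": [[-1,-0.005,0.005,0,0,0,0],[-1,-0.002,0.002,0.02,0,0,0],[-1,0,0,0.035,0,0,0],[-1,0,0.02,0.035,0,0,0],[-1,0,0.035,0.02,0,0,0]]}}

```text
time_s: 6.7
ee_pos: [628.2, 131.7, 181.0]
ee_rot: [179.8, -0.2, 45.7]
force: [0.8, 0.3, 0.0]
gripper_width: 0.7
gripper_force: 0.0
```

{"fn": "apply_moves", "kwargs": {"increments": [[-1,-0.01,0.04,0,0,0,0],[-1,-0.01,0.04,0,0,0,0],[-1,-0.01,0.04,0,0,0,0],[-1,-0.01,0.03,0,0,0,0],[-1,0,0,0,0,0,0]]}}

```text
time_s: 7.12
ee_pos: [584.4, 289.4, 176.9]
ee_rot: [-179.9, -0.1, 46.2]
force: [1.0, 0.0, -0.1]
gripper_width: 0.5
gripper_force: 0.0
```

```bash
python3 - <<'E'
from h import *
f,s,a=measure("top","pics/c5.png")
a=a-[546.3,-17.4];print(a,np.degrees(np.arctan2(a[1],a[0])),status.state()["ee_pos"],status.state()["ee_rot"])
E
```

```text
top axis [544.8 -17.2] resid 4.19 alarm [484.4 -24.4] r 60.8 ang -173.3 px (26.028839111328125, 27.01120948791504)
crop origin 257 156
[-61.87505486  -6.95052855] -173.59073722663376 [585.34650111 286.46187397 176.83893517] [-1.79980112e+02 -5.53912505e-03  4.61785949e+01]
```

View pics/c5.png

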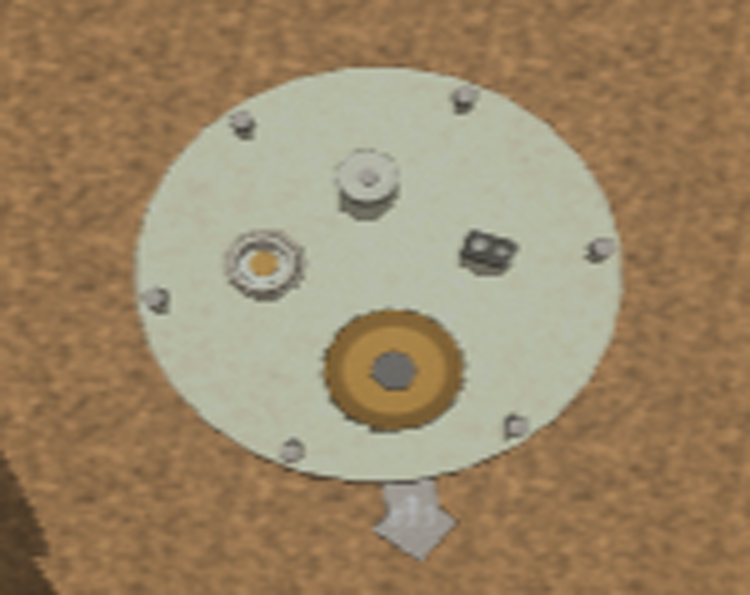

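```bash
python3 - <<'E'
from h import *
f=cams.grab_frame("top")
g=lambda u,v,z:ray(f,257+(u-2)/5,156+(v-2)/4.25,z)[:2]
P=np.array([g(*p,74) for p in((464,97),(600,246),(517,424),(292,449),(156,297),(242,122))]);m=P.mean(0)
A=np.degrees(np.arctan2(*(P-m).T[::-1]));print(m,A.round(1),((A+30)%60-30).round(1))
print("button",g(395,370,82))
# common-mode: rigid fit of button + tongue
t=g(420,557,22);t2=g(410,485,22)
for x in(g(395,370,82),t,t2): print(np.degrees(np.arctan2(*(x-m)[::-1])).round(1))
print(status.state()["ee_pos"],status.state()["ee_rot"])
E
```

```text
[545.85680424 -17.33061036] [ -23.   -82.5 -142.6  157.    97.2   37.4] [-23.  -22.5 -22.6 -23.  -22.8 -22.6]
button [484.54231269 -25.64791216]
-172.3
-173.2
-173.1
[586.07180232 284.55194717 176.81109113] [1.79972903e+02 2.77785510e-02 4.60685320e+01]
```

Alarm is at -172.8° and the tongue at -173.2°, so it is aligned to within 0.5°. The goods are all upright. Next is the button at (484.6, -25).

{"fn": "apply_moves", "kwargs": {"increments": [[-1,-0.0101,-0.031,0,0,0,0],[-1,-0.0101,-0.031,0,0,0,0],[-1,-0.0101,-0.031,0,0,0,0],[-1,-0.0101,-0.031,0,0,0,0],[-1,-0.0101,-0.031,0,0,0,0]]}}

```text
time_s: 7.63
ee_pos: [535.8, 125.5, 177.0]
ee_rot: [180.0, 0.0, 45.8]
force: [0.3, -0.8, 0.6]
gripper_width: 0.6
gripper_force: 0.0
```

{"fn": "apply_moves", "kwargs": {"increments": [[-1,-0.0101,-0.031,0,0,0,0],[-1,-0.0101,-0.031,-0.01,0,0,0],[-1,-0.0101,-0.031,-0.01,0,0,0],[-1,-0.0101,-0.031,-0.01,0,0,0],[-1,-0.0101,-0.031,-0.01,0,0,0]]}}

```text
time_s: 8.05
ee_pos: [484.8, -29.4, 136.8]
ee_rot: [179.9, 0.0, 45.8]
force: [0.2, 0.2, -0.7]
gripper_width: 0.5
gripper_force: 0.0
```

{"fn": "apply_moves", "kwargs": {"increments": [[-1,0,0,0,0,0,0],[-1,0,0,0,0,0,0],[-1,0,0,0,0,0,0]]}}

```text
time_s: 8.3
ee_pos: [486.3, -27.4, 137.4]
ee_rot: [180.0, -0.0, 45.8]
force: [0.3, 0.6, 0.2]
gripper_width: 0.6
gripper_force: 0.0
```

{"fn": "apply_moves", "kwargs": {"increments": [[-1,-0.0017,0.0024,-0.015,0,0,0],[-1,0,0,-0.012,0,0,0],[-1,0,0,-0.008,0,0,0],[-1,0,0,-0.004,0,0,0],[-1,0,0,0,0,0,0]]}}

```text
time_s: 8.72
ee_pos: [484.2, -23.7, 97.4]
ee_rot: [-180.0, 0.0, 46.0]
force: [0.1, -0.6, 0.6]
gripper_width: 0.4
gripper_force: 0.0
```

{"fn": "apply_moves", "kwargs": {"increments": [[-1,0,0,-0.002,0,0,0],[-1,0,0,-0.002,0,0,0],[-1,0,0,-0.001,0,0,0],[-1,0,0,0,0,0,0]]}}

```text
time_s: 9.05
ee_pos: [485.1, -24.0, 93.6]
ee_rot: [179.9, -0.1, 45.9]
force: [0.0, 2.2, 3.4]
gripper_width: 0.4
gripper_force: 1.6
```

{"fn": "apply_moves", "kwargs": {"increments": [[-1,0,0,-0.001,0,0,0],[-1,0,0,-0.001,0,0,0],[-1,0,0,0,0,0,0],[-1,0,0,0,0,0,0]]}}

```text
time_s: 9.38
ee_pos: [485.0, -24.2, 91.4]
ee_rot: [179.9, -0.1, 45.9]
force: [2.0, 2.6, 5.3]
gripper_width: 0.4
gripper_force: 2.5
```

{"fn": "apply_moves", "kwargs": {"increments": [[-1,0,0,-0.001,0,0,0],[-1,0,0,-0.0005,0,0,0],[-1,0,0,0,0,0,0],[-1,0,0,0,0,0,0]]}}

```text
time_s: 9.72
ee_pos: [485.1, -24.4, 91.1]
ee_rot: [179.9, -0.1, 45.9]
force: [-1.0, 2.1, 14.6]
gripper_width: 0.5
gripper_force: 7.1
```

The force rose to 14.6 N and the tool stopped at the 77 mm tip height, so the button is fully down. I'll release straight up and move away.

{"fn": "apply_moves", "kwargs": {"increments": [[-1,0,0,0,0,0,0],[-1,0,0,0.004,0,0,0],[-1,0,0,0.01,0,0,0],[-1,0,0,0.03,0,0,0],[-1,0,0,0.04,0,0,0]]}}

```text
time_s: 10.13
ee_pos: [481.0, -24.6, 171.1]
ee_rot: [-179.6, 0.4, 45.9]
force: [0.8, -0.5, -0.1]
gripper_width: 0.6
gripper_force: 0.0
```

{"fn": "apply_moves", "kwargs": {"increments": [[-1,0,0.03,0.02,0,0,0],[-1,0,0.04,0,0,0,0],[-1,0,0.04,0,0,0,0],[-1,0,0.04,0,0,0,0],[-1,0,0.04,0,0,0,0]]}}

```text
time_s: 10.55
ee_pos: [483.3, 166.5, 192.9]
ee_rot: [180.0, 0.1, 45.9]
force: [1.2, -0.4, 0.7]
gripper_width: 0.4
gripper_force: 0.0
```

{"fn": "apply_moves", "kwargs": {"increments": [[-1,0,0.04,0,0,0,0],[-1,0,0.03,0,0,0,0],[-1,0,0.02,0,0,0,0],[-1,0,0,0,0,0,0],[-1,0,0,0,0,0,0]]}}

```text
time_s: 10.97
ee_pos: [483.5, 255.6, 192.4]
ee_rot: [180.0, 0.2, 46.0]
force: [-0.8, -0.1, -0.6]
gripper_width: 0.5
gripper_force: 0.0
```

```bash
python3 - <<'E'
from h import *
f,s,a=measure("top","pics/c6.png")
a=a-[546.3,-17.4];print(a,np.degrees(np.arctan2(a[1],a[0])),status.state()["ee_pos"])
E
```

```text
top axis [544.7 -17.2] resid 4.19 alarm [484.4 -24.7] r 60.8 ang -172.9 px (26.105424880981445, 27.004695892333984)
crop origin 257 156
[-61.93126386  -7.31866906] -173.26038213898562 [483.6369585  254.74403562 192.52920541]
```

View pics/c6.png

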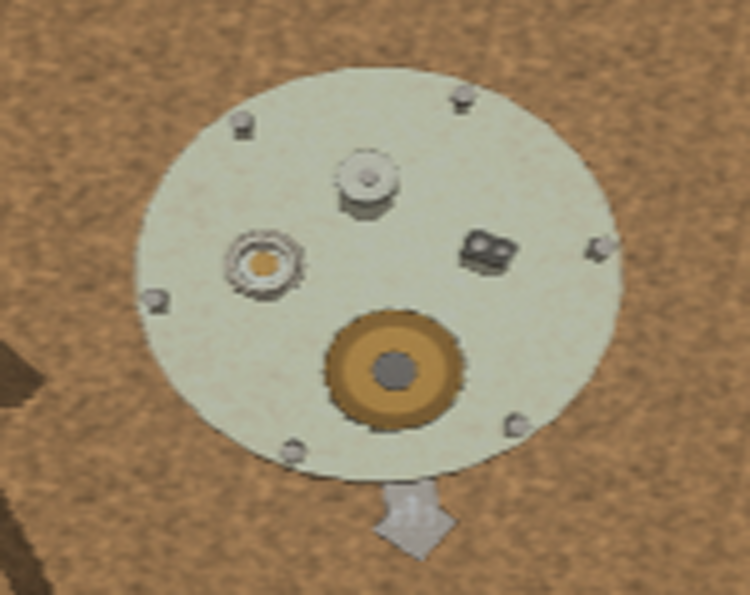

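The alarm is still in line with the tongue (button at crop (395,370)), and the goods are standing. I'll hand the job in.

```bash
python3 -c "
from workcell import env
print(env.job_done())"
```

```text
the job is handed in; nothing more can be done
None
```

The alarm now stands at the front, within about 1° of the tongue; its test button was pressed fully down (14.6 N at the stop) and released, the goods on the turntable are still standing, and the job is handed in.

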